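# Load the sprung flask cradle and hold it down

## Robot

A 7-joint arm with a two-finger parallel gripper is mounted at the origin on the work surface. World frame = base frame: x ahead of the robot, y to its left, z up, the work surface at z = 0. Lengths are in m, angles in rad, forces in N, time in s.
With the tool pointing down it reaches from about 0.4 to 0.85 m from the base axis. Payload 10.4 kg.
Tool frame: the origin (TCP) lies midway between the tips of the shut fingers; the grasp point (between the pads) lies 19 mm behind it (manip.tcp_to_grasp is the distance from the TCP to the grasp point, in m); x points along the fingers, y is the direction in which the jaws open and shut, and the axes are right-handed (so a half turn about x gives the same grasp; the last joint's range is limited). The gripper opens to 85 mm and grips with 20 to 120 N. Pads are 22 mm wide; open, the fingers measure 114 mm over their backs; the gripper's body (76 mm by 85 mm) begins 54 mm behind the grasp point. The pads swing forward as they close: fully open they stand 13 mm farther back than shut.
Start: joints at [1.289, 0.332, -0.065, 1.46, 0.022, 1.35, -0.088], TCP at [0.16, -0.604, 0.231] pointing down, gripper open.
Joint ranges: [-2.6, 2.6], [-0.5, 2.12], [-1.47, 1.34], [0.16, 2.42], [-1.27, 4.41], [0.06, 2.06], [-2.6, 2.6]. Speed limits (rad/s): [2.22, 2.22, 2.79, 2.79, 3.14, 3.14, 3.14].

## Interface

Orientations are given as a unit quaternion [x, y, z, w].
In Python, from workcell import monitor, viewer, manip gives the robot as it stands. The module is installed in compiled form; this text tells all that it offers.
- The arm moves only by the tool send_rows, never from a script. Its arguments are lists of equal length, an entry for each row: "grip": the closure in counts, from 0 (fully open) to 255 (shut); "offset": the shift along the tool's x, y, z in mm, a list of three; "twist": the turn about the tool's x in degrees. In form: {"grip": [grip, ...], "offset": [[tx, ty, tz], ...], "twist": [twist, ...]}. A call has exactly 5 rows; each row is the pose to reach, as a shift and turn from the pose commanded when the call began, along the tool's axes at that moment; what a row does not reach only later rows make up. A row lasts 1/12 s, in which the tool goes at most 41.7 mm and 7.16 degrees, less where a joint would pass 70% of its speed; a pose out of reach is approached as far as the arm can. A call with a gripper value outside its range is refused whole. The fingers move at their own pace and stop on an object; "newtons" is the grip in N (left out, the last holds). Time passes only in rows, so rows that repeat a pose let the fingers close, or fill a call up. It gives the time, the measured TCP pose, the force and the opening at its end, in the units of the state.
- monitor.get_obs(): the state, without advancing time (a new reading comes with each control period).
- viewer.camera(name): name is "side" or "top" or "wrist"; returns (picture, depth): 420x560x3 uint8, blue, green, red; 420x560 float32, m along the optical axis (not along the pixel's ray), 0 where there is no reading.
- viewer.camera_model(name): a dict with "camera_matrix" (3x3 intrinsics, pixels), "R" (3x3) and "t" (3): a world point X has camera coordinates R X + t; the wrist camera has in their place "mount" (4x4, takes a point from camera to tool coordinates, whose origin is the TCP and whose axes are the tool frame's). Camera axes: x right, y down, z forward; pixel columns grow to the right and rows downward; lengths in m; the calibration is good to about 2 mm. A picture is of the moment at which its call begins: read the wrist's pose just before it. camera_model takes no time and is no camera call.
- manip.hand_in(): hands the job in, once; it reports no verdict.
Trained networks look in the newest picture that a camera, given by its name, has taken for a name from the list of things; names that differ only in an ending like _2 or _b are one class to them, and where a whole thing is asked for, a point or a joint stands for the part that bears it (a point fixed in the world has none). Each returns a list of dicts, best first, with "score" (0 to 1); they miss things now and then, are a little off and sometimes report something else, mostly with a low value. They report only what shows in the picture. A call takes as long as a camera call.
- viewer.recognise(target, camera): "box" ([left, top, width, height] in pixels, round what is visible of it).
- viewer.regions_of(target, camera): "region" (420x560 bool, what is visible of it) and "box" ([left, top, width, height] in pixels, round what is visible of it).
- viewer.spot_point(target, camera): "position" ([column, row] in pixels: a listed point, or the origin of a listed thing).
The state is a dict: "clock": time; "joint_pos": joint angles; "joint_velocities": joint speeds; "tau": joint torques, N m; "position": TCP position; "ee_rot": TCP orientation; "ft_force": force on the tool from outside, world axes, zero at the start; "torque": the same for the moment, N m; "grip_width": opening from 0.0 (shut) to 1.0 (fully open).
Only numpy, scipy, OpenCV 4.12 (cv2) and the standard library are available. Lean on these libraries where they do the work, as an engineer would, in place of code of your own. Each camera call takes 0.05 s, during which the arm holds its last target.

## Task

Lift the rubber dust bung out of the sprung ring cradle and park it upright in the empty cork ring. Then lift the round-bottomed flask off its cork ring, seat it bulb down and upright in the cradle, and gently press it down against the springs until the metal ring is fully down, flush with the white collar around it. Finish while still holding the flask pressed down like that, ready for a colleague to fit the retaining clip, without disturbing the other glassware and bottles.

Things in the scene. Friction and masses are not known exactly. Their poses are not given: they have to be found in the camera images.
- flask: round-bottomed clear glass flask, stoppered, about 120 g, upright in a cork ring at the start. Ball 64 mm in diameter; straight neck 24 mm in diameter, 60 to 114 mm above the ball's lowest point; white stopper 26 mm in diameter up to 124 mm. Origin: the ball's lowest point, on the axis; z up along the neck. Seated in the cradle or a cork ring, its origin lies 11 mm below the ring's top face
- bung: grey rubber dust bung, about 70 g, in the hole of the cradle's ring at the start. Tapered plug 12 mm tall (30 mm in diameter below, 38 mm above), flange 62 mm in diameter (12 to 18 mm up), round upright handle 20 mm in diameter (18 to 56 mm up). Origin: centre of the plug's underside; z up. Parked in a cork ring, the flange lies on the cork and the origin is 12 mm below the cork's top
- cork_empty: the empty cork ring, stuck down flat on the bench: 90 mm outside diameter, hole 48 mm in diameter right through, 30 mm tall. Origin: centre of its underside; z up
- cork_flask: the cork ring, stuck to the bench, that carries the round-bottomed flask at the start, same sizes and origin as the empty one
- cork_conical: the cork ring, stuck to the bench, that carries the conical flask, same sizes and origin; leave it alone
- cradle: sprung ring cradle, fixed to the bench: white base 126 x 126 x 10 mm, round white collar 120 mm outside, 104 mm inside, its top 46 mm above the bench. In it a flat aluminium ring (92 mm outside, 48 mm hole, 8 mm thick) on coil springs; ring top 70 mm above the bench when up, 46 mm (flush with the collar) when fully down. Origin: centre of the underside, on the bench; z up
- cradle_seat (a point): centre of the ring's hole at the ring's top face; moves down with the ring
- cradle_ring (a joint): how far the ring is pressed down, in m: 0 up, 0.024 fully down on its stop. The springs push back with about 3 N at the first movement and 11 N at the stop (350 N/m), so the weight of the bung or the flask alone does not move it, and it springs back up when let go
- conical: bystander: conical glass flask, 72 mm base, 116 mm tall, standing on a cork ring; origin at the centre of its underside; do not move it
- wash1: bystander: white wash bottle, 68 mm in diameter, 200 mm tall with its spout, at the back; origin at the centre of its underside; do not move it
- wash2: bystander: a second wash bottle like it, at the back; origin at the centre of its underside; do not move it
- beaker: bystander: glass beaker, 68 mm in diameter, 90 mm tall, at the back; origin at the centre of its underside; do not move it
- reagent: bystander: amber jar, 60 mm in diameter, 110 mm tall, near the robot on its right; origin at the centre of its underside; do not move it

How it is judged:
On the way, in this order (a step that is already met when the one before it is completed fails the run):
1. the bung is out of the cradle, parked upright in the empty cork ring and let go (horizontal distance between bung and cork_empty below 0.012 m and z of bung in the frame of cork_empty between 0.012 and 0.024 m and angle between bung's own z axis and vertical below 0.2 rad and contact force between the fingers and bung below 0.1 N), for 0.2 s.
2. the round-bottomed flask is lifted clear of its cork ring, upright (z of flask in the frame of cork_flask above 0.05 m and angle between flask's own z axis and vertical below 0.4 rad), for 0.1 s.
At the end, for the whole second after the job is handed in: robot still pressing the flask: ring at least 20 of 24 mm down, pushed by the flask alone (over 6 N; robot off the cradle), flask within 8 mm of the ring's centre, within 0.2 rad of upright, at rest; bung let go, upright within 0.2 rad in the cork ring, within 12 mm of its centre (all of step 1 and value of joint cradle_ring above 0.02 m and horizontal distance between flask and cradle_seat below 0.008 m and z of flask in the frame of cradle_seat below -0.006 m and angle between flask's own z axis and vertical below 0.2 rad and contact force between flask and cradle above 6 N and contact force between the fingers and flask above 1 N and contact force between each of the fingers, the arm and cradle below 0.5 N and linear speed of flask below 0.02 m/s); the arm keeps its last pose, push and grip.
It fails at once if the flask is rammed into the cradle with more than 50 N (contact force between flask and cradle above 50 N).
It fails at once if the round-bottomed flask is tipped over (angle between flask's own z axis and vertical above 0.8 rad).
It fails at once if the conical flask is shifted by more than 30 mm or tipped (distance of conical from where it was at the start of the episode above 0.03 m or angle between conical's own z axis and vertical above 0.4 rad).
It fails at once if a wash bottle, the beaker or the jar is shifted by more than 30 mm or tipped ((distance of wash1 from where it was at the start of the episode above 0.03 m or angle between wash1's own z axis and vertical above 0.4 rad) or (distance of wash2 from where it was at the start of the episode above 0.03 m or angle between wash2's own z axis and vertical above 0.4 rad) or (distance of beaker from where it was at the start of the episode above 0.03 m or angle between beaker's own z axis and vertical above 0.4 rad) or (distance of reagent from where it was at the start of the episode above 0.03 m or angle between reagent's own z axis and vertical above 0.4 rad)).
It also fails if it takes over 59 s, if anything falls off the work surface, if the arm or the gripper's body presses on something with over 40 N, if the wrist force passes 120 N, or if a joint passes its speed limit or range.

## Working session

There is one attempt and no reset: what is moved stays moved. The work goes in short steps, Python scripts to look and compute and a tool call to move; the robot and the scene stay as the last step left them, time stands still between calls to the robot, and variables do not carry over. Pictures are saved under pics/ and viewed, and the job is handed in when it is done.

Besides the shell and the picture viewer there is one more tool, called after ">>>" as a command line: name --pt "numbers of a row" for each row, then --argument value for the rest. send_rows: Moves the arm, as the interface text tells. Its arguments: {"type":"object","properties":{"grip":{"type":"array","items":{"type":"number"}},"offset":{"type":"array","items":{"type":"array","items":{"type":"number"}}},"twist":{"type":"array","items":{"type":"number"}},"newtons":{"type":"number"}},"required":["grip","offset","twist"]}

```bash
mkdir -p pics
cat > h.py <<'E'
import numpy as np,cv2
from workcell import monitor,viewer,manip
from scipy.spatial.transform import Rotation as Ro
def cam(n,save=None):
    o=monitor.get_obs(); im,d=viewer.camera(n); m=viewer.camera_model(n); K=np.array(m['camera_matrix'])
    if 'R' in m and n!='wrist': R=np.array(m['R']);t=np.array(m['t']); T=np.eye(4);T[:3,:3]=R.T;T[:3,3]=-R.T@t
    else:
        P=np.eye(4);P[:3,:3]=Ro.from_quat(o['ee_rot']).as_matrix();P[:3,3]=o['position'];T=P@np.array(m['mount'])
    if save: cv2.imwrite('pics/'+save+'.png',im)
    return im,d,K,T
def cloud(d,K,T):
    v,u=np.mgrid[:d.shape[0],:d.shape[1]]
    p=np.stack([(u-K[0,2])/K[0,0]*d,(v-K[1,2])/K[1,1]*d,d],-1)
    return p@T[:3,:3].T+T[:3,3]
def ray(px,K,T,z):
    r=T[:3,:3]@np.array([(px[0]-K[0,2])/K[0,0],(px[1]-K[1,2])/K[1,1],1.]);o=T[:3,3]
    return o+r*(z-o[2])/r[2]
E
python3 - <<'E'
from h import *
np.set_printoptions(precision=4,suppress=True)
o=monitor.get_obs();print(o, manip.tcp_to_grasp);print(Ro.from_quat(o['ee_rot']).as_matrix())
for n in ['top','side','wrist']:
    im,d,K,T=cam(n,n+'0');print(n,K,T)
    for t in ['flask','bung','cork_empty','cork_flask','cradle','conical','wash1','beaker','reagent']:
        if n!='wrist':
            print(t,[(r['score'],r['box']) for r in viewer.recognise(t,n)[:3]])
E
```

```text
{'clock': 0.0, 'joint_pos': array([ 1.2894,  0.3329, -0.0647,  1.4609,  0.0216,  1.3499, -0.0885]), 'joint_velocities': array([ 0.0007, -0.0001, -0.001 ,  0.0017, -0.0007, -0.0009, -0.003 ]), 'tau': array([ -0.0003, -62.5437,   0.0492, -39.1615,   0.0162,   0.0097,
        -0.    ]), 'position': array([ 0.1598, -0.6038,  0.2305]), 'ee_rot': array([-0.7011, -0.0918,  0.7013, -0.0908]), 'ft_force': array([-0.4224, -0.0148, -0.1675]), 'torque': array([ 0.0026, -0.0176, -0.0286]), 'grip_width': 1.0016583260083427} 0.0187
[[-0.0005  0.256  -0.9667]
 [ 0.0014 -0.9667 -0.256 ]
 [-1.     -0.0014  0.0001]]
top [[427.7597   0.     278.4473]
 [  0.     427.7597 210.4109]
 [  0.       0.       1.    ]] [[ 0.0094 -0.9974  0.0711  0.4894]
 [-0.9999 -0.0099 -0.0065 -0.1085]
 [ 0.0072 -0.0711 -0.9974  1.0646]
 [ 0.      0.      0.      1.    ]]
flask [(0.91, [334.2, 213.0, 24.4, 23.3]), (0.68, [325.9, 206.5, 37.0, 38.1])]
bung [(0.74, [182.7, 228.1, 28.1, 27.6]), (0.28, [330.3, 213.6, 28.4, 22.3])]
cork_empty [(0.61, [101.6, 204.4, 38.8, 34.5]), (0.44, [263.8, 115.5, 28.8, 34.3])]
cork_flask [(0.97,
[... 605 characters left out ...]
68, [331.3, 220.6, 27.8, 42.1])]
bung [(0.76, [263.7, 169.3, 19.3, 22.3])]
cork_empty [(0.86, [290.7, 157.6, 28.1, 19.9]), (0.35, [332.2, 219.8, 25.9, 41.9])]
cork_flask [(0.63, [233.1, 265.5, 37.0, 25.0])]
cradle [(0.62, [250.1, 183.3, 46.5, 30.0])]
conical [(0.84, [245.1, 192.2, 24.5, 47.7])]
wash1 [(0.7, [343.4, 167.8, 24.5, 61.7]), (0.63, [344.8, 144.6, 21.4, 44.9])]
beaker [(0.87, [332.0, 218.2, 23.9, 44.3])]
reagent [(0.79, [132.4, 290.3, 29.7, 51.0])]
wrist [[318.2486   0.     277.8865]
 [  0.     318.2486 212.9414]
 [  0.       0.       1.    ]] [[ 0.2553 -0.9235 -0.2862  0.2336]
 [-0.9669 -0.2437 -0.0761 -0.5852]
 [ 0.0006  0.2962 -0.9551  0.3742]
 [ 0.      0.      0.      1.    ]]
```

View pics/top0.png

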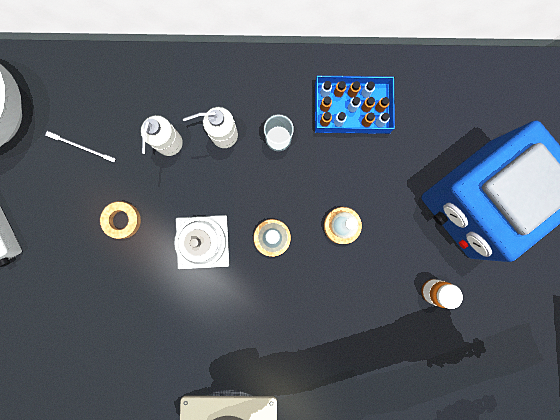

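View pics/side0.png

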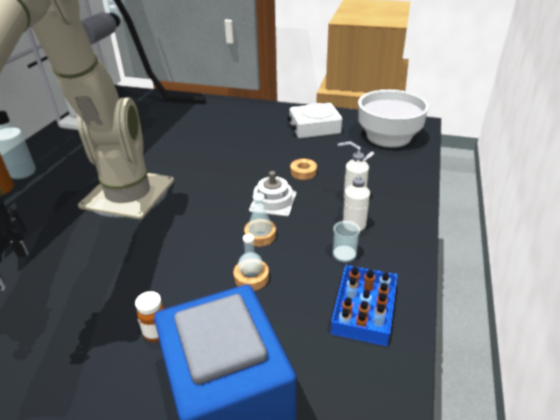

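Run:
```python
from h import *
np.set_printoptions(precision=4,suppress=True)
im,d,K,T=cam('top'); P=cloud(d,K,T)
np.save('top.npy',P)
for t,z in [('flask',.0),('bung',.058),('cork_empty',0),('cork_flask',0),('cradle',0),('cradle_seat',.07),('conical',.03),('wash1',0),('beaker',0),('reagent',0)]:
    print(t,[(r['score'],r['position'],ray(r['position'],K,T,z)) for r in viewer.spot_point(t,'top')[:2]])
im,d,K,T=cam('side')
for t,z in [('flask',.019),('bung',.058),('cork_empty',0),('cork_flask',0),('cradle',0),('cradle_seat',.07),('conical',.03),('wash1',0),('beaker',0),('reagent',0)]:
    print(t,[(r['score'],r['position'],ray(r['position'],K,T,z)) for r in viewer.spot_point(t,'side')[:2]])
Q=cloud(d,K,T)
def circ(P,name,x0,y0,r,zl,zh):
    m=(np.hypot(P[...,0]-x0,P[...,1]-y0)<r)&(P[...,2]>zl)&(P[...,2]<zh); q=P[m]
    if len(q)<5: print(name,len(q));return
    (c,cr)=cv2.minEnclosingCircle(q[:,:2].astype(np.float32)); print(name,len(q),c,cr,np.median(q[:,2]))
for X in (P,Q):
  m=(X[...,2]>.02)&(X[...,2]<.3)
  print(m.sum())
```

```text
flask []
bung [(0.73, [196.7, 238.6], array([0.4931, 0.076 , 0.058 ])), (0.54, [203.6, 241.2], array([0.4871, 0.0597, 0.058 ]))]
cork_empty [(0.86, [121.5, 223.1], array([0.5299, 0.274 , 0.    ]))]
cork_flask [(0.68, [340.0, 227.7], array([ 0.5237, -0.2691,  0.    ])), (0.33, [428.0, 289.2], array([ 0.374 , -0.4865,  0.    ]))]
cradle [(0.88, [203.1, 241.2], array([0.487 , 0.0707, 0.    ])), (0.67, [121.8, 222.9], array([0.5304, 0.2733, 0.    ]))]
cradle_seat [(0.57, [195.3, 241.4], array([0.4865, 0.0769, 0.07  ]))]
conical [(0.81, [272.3, 237.7], array([ 0.497, -0.101,  0.03 ]))]
wash1 [(0.89, [224.0, 135.4], array([0.7538, 0.0238, 0.    ])), (0.78, [166.9, 140.6], array([0.7389, 0.1673, 0.    ]))]
beaker [(0.85, [280.0, 138.0], array([ 0.7487, -0.1176,  0.    ]))]
reagent [(0.59, [431.4, 288.6], array([ 0.3755, -0.4949,  0.    ])), (0.39, [271.9, 237.1], array([ 0.4987, -0.0998,  0.    ]))]
flask [(0.78, [250.2, 276.3], array([ 0.53  , -0.2823,  0.019 ]))]
bung [(0.8, [272.7, 186.7], array([0.484 , 0.0777, 0.058 ])), (0.38, [253.0, 281.5], array([ 0.5575, -0.3342,  0.058 ]))]
cork_empty [(0.88, [304.2, 173.0], array([0.5401, 0.2713, 0.    ]))]
cork_flask [(0.66, [250.3, 278.7], array([ 0.5259, -0.2728,  0.    ]))]
cradle [(0.8, [272.1, 204.5], array([0.4851, 0.0615, 0.    ])), (0.42, [299.4, 168.7], array([0.5167, 0.295 , 0.    ]))]
cradle_seat [(0.77, [270.4, 183.1], array([0.4766, 0.0783, 0.07  ]))]
conical [(0.82, [257.3, 229.2], array([ 0.4916, -0.1053,  0.03  ]))]
wash1 [(0.81, [352.7, 197.2], array([0.7283, 0.1666, 0.    ])), (0.58, [352.5, 225.2], array([0.7506, 0.0208, 0.    ]))]
beaker [(0.93, [345.0, 255.0], array([ 0.7514, -0.1169, -0.    ]))]
reagent []
25478
63413
```

The top view shows the flask on its cork at (343,225), the conical at (272,238), the cradle with the bung at (202,242) and the empty cork at (120,220). Next I'll refine the positions with the depth data.

Run:
```python
from h import *
np.set_printoptions(precision=4,suppress=True)
from scipy.optimize import least_squares
P=np.load('top.npy'); im=cv2.imread('pics/top0.png')
def g(x0,y0,r,zl,zh,n):
    m=(np.hypot(P[...,0]-x0,P[...,1]-y0)<r)&(P[...,2]>zl)&(P[...,2]<zh);q=P[m]
    if len(q)<5: print(n,len(q));return
    c,cr=cv2.minEnclosingCircle(q[:,:2].astype(np.float32))
    print(n,len(q),'enc',np.array(c),cr,'mean',q.mean(0),'mid',(q.min(0)+q.max(0))/2)
g(.53,.272,.07,.022,.038,'cork_e')
g(.525,-.27,.07,.022,.034,'cork_f')
g(.525,-.27,.03,.13,.16,'stopper')
g(.525,-.27,.03,.06,.13,'neck')
g(.485,.073,.08,.04,.052,'collar')
g(.485,.073,.08,.005,.016,'base')
g(.485,.073,.08,.062,.073,'ring')
g(.485,.073,.08,.073,.085,'flange')
g(.485,.073,.05,.105,.125,'handle')
g(.495,-.1,.05,.13,.16,'con')
for b in [(.75,.02,'w1'),(.74,.167,'w2'),(.75,-.117,'bk'),(.375,-.49,'re')]:
    g(b[0],b[1],.06,.02,.25,b[2])
```

```text
cork_e 806 enc [0.5363 0.2711] 0.04570460319519043 mean [0.5366 0.2709 0.0288] mid [0.5364 0.2707 0.0283]
cork_f 503 enc [ 0.5289 -0.2723] 0.04531779885292053 mean [ 0.5273 -0.267   0.0288] mid [ 0.5295 -0.2724  0.0282]
stopper 115 enc [ 0.5292 -0.2713] 0.01306282076984644 mean [ 0.5287 -0.271   0.1411] mid [ 0.5285 -0.2709  0.139 ]
neck 360 enc [ 0.5258 -0.2704] 0.029712244868278503 mean [ 0.5254 -0.2649  0.0742] mid [ 0.5269 -0.27    0.0925]
collar 513 enc [0.4856 0.0721] 0.06019153445959091 mean [0.4851 0.0722 0.0447] mid [0.4854 0.072  0.0456]
base 745 enc [0.4852 0.0729] 0.07988948374986649 mean [0.4845 0.0544 0.0093] mid [0.4853 0.0675 0.0105]
ring 724 enc [0.4858 0.0721] 0.04596513509750366 mean [0.4861 0.0704 0.0694] mid [0.4853 0.0718 0.0676]
flange 424 enc [0.4893 0.0714] 0.043477755039930344 mean [0.4841 0.0714 0.0756] mid [0.4829 0.0713 0.0789]
handle 65 enc [0.4847 0.0721] 0.009674596600234509 mean [0.4851 0.0716 0.113 ] mid [0.4853 0.0717 0.1116]
con 156 enc [ 0.4988 -0.1017] 0.014955667778849602 mean [ 0.4988 -0.1017  0.1452] mid [ 0.4988 -0.1022  0.1452]
w1 1059 enc [0.7506 0.0335] 0.04548000544309616 mean [0.7434 0.0197 0.1248] mid [0.7539 0.0334 0.1108]
w2 1115 enc [0.7232 0.1609] 0.04361182078719139 mean [0.7224 0.1504 0.1209] mid [0.7233 0.1604 0.1105]
bk 509 enc [ 0.7481 -0.1127] 0.03451370820403099 mean [ 0.7514 -0.1127  0.0647] mid [ 0.7483 -0.1132  0.0567]
re 860 enc [ 0.371  -0.4947] 0.030034063383936882 mean [ 0.3733 -0.4872  0.0884] mid [ 0.3714 -0.4949  0.067 ]
```

```bash
cat > go.py <<'E'
import sys
from h import *
np.set_printoptions(precision=1,suppress=True)
o=monitor.get_obs();R=Ro.from_quat(o['ee_rot']).as_matrix();p=o['position']
print('t %.2f'%o['clock'],'p',(p*1000).round(1),'q7 %.2f'%o['joint_pos'][6],'F',o['ft_force'],'w %.3f'%o['grip_width'],'tilt %.3f'%np.arccos(-R[2,0]),'yaw %.1f'%np.degrees(np.arctan2(R[1,1],R[0,1])))
for a in sys.argv[1:]:
    t=np.array([float(x) for x in a.split(',')]);print(a,'->',R.T@(t-p*1000))
E
python3 go.py 450,-300,231 485.5,72,231
```

```text
t 2.15 p [ 160.  -604.2  231.4] q7 -0.09 F [ 0.8 -0.5 -1.2] w 0.997 tilt 0.000 yaw -75.2
450,-300,231 -> [   0.3 -219.9 -358.2]
485.5,72,231 -> [   0.3 -570.4 -487.7]
```

>>> send_rows --grip '[0,0,0,0,0]' --pt "0 -20 -32" --pt "0 -40 -65" --pt "0 -60 -98" --pt "0 -80 -131" --pt "0 -100 -163" --twist '[0,0,0,0,0]'

```text
clock: 2.57
position: [0.2931, -0.4643, 0.2315]
ee_rot: [0.701, 0.091, -0.701, 0.091]
ft_force: [0.3, -0.7, -0.2]
grip_width: 0.996
```

>>> send_rows --grip '[0,0,0,0,0]' --pt "0 -22 -34" --pt "0 -44 -68" --pt "0 -66 -102" --pt "0 -88 -136" --pt "0 -115 -165" --twist '[0,0,0,0,0]'

```text
clock: 2.98
position: [0.4236, -0.3109, 0.2315]
ee_rot: [0.701, 0.091, -0.701, 0.092]
ft_force: [1.6, 0.6, -0.3]
grip_width: 1.001
```

```bash
python3 go.py 485.5,72,231
```

```text
t 2.98 p [ 423.6 -310.9  231.5] q7 -0.80 F [ 1.6  0.6 -0.3] w 1.001 tilt 0.001 yaw -75.2
485.5,72,231 -> [   0.4 -354.2 -157.9]
```

>>> send_rows --grip '[0,0,0,0,0]' --pt "0 -36 -16" --pt "0 -72 -32" --pt "0 -108 -48" --pt "0 -144 -64" --pt "0 -180 -80" --twist '[0,0,0,0,0]'

```text
clock: 3.4
position: [0.4532, -0.1161, 0.2315]
ee_rot: [0.701, 0.091, -0.701, 0.091]
ft_force: [0.7, -0.3, -0.4]
grip_width: 0.995
```

>>> send_rows --grip '[0,0,0,0,0]' --pt "0 -36 -16" --pt "0 -72 -32" --pt "0 -108 -48" --pt "0 -144 -64" --pt "0 -171 -75" --twist '[0,0,0,0,0]'

```text
clock: 3.82
position: [0.482, 0.0701, 0.2318]
ee_rot: [0.702, 0.092, -0.701, 0.092]
ft_force: [0.7, -0.7, -0.8]
grip_width: 1.0
```

```bash
python3 - <<'E'
from h import *
im,d,K,T=cam('wrist','w1')
P=cloud(d,K,T)
for n,zl,zh,r in [('handle',.10,.125,.03),('ring',.064,.073,.055),('collar',.04,.052,.07)]:
    m=(np.hypot(P[...,0]-.4855,P[...,1]-.072)<r)&(P[...,2]>zl)&(P[...,2]<zh);q=P[m]
    if len(q)>5: print(n,len(q),cv2.minEnclosingCircle(q[:,:2].astype(np.float32)),q.mean(0))
E
python3 go.py 485.5,72,87
```

```text
handle 465 ((0.4859805405139923, 0.07230977714061737), 0.009980792179703712) [0.4872833  0.0725078  0.11276116]
ring 3521 ((0.4867243766784668, 0.07195252925157547), 0.045976828783750534) [0.49141389 0.07240646 0.0700566 ]
collar 2325 ((0.48695769906044006, 0.07189160585403442), 0.0599021390080452) [0.49505415 0.07386179 0.04584151]
t 3.87 p [481.9  75.5 231.9] q7 -1.59 F [-2.4  5.3 -0.2] w 0.999 tilt 0.003 yaw -74.7
485.5,72,87 -> [144.9   4.6  -2.2]
```

View pics/w1.png

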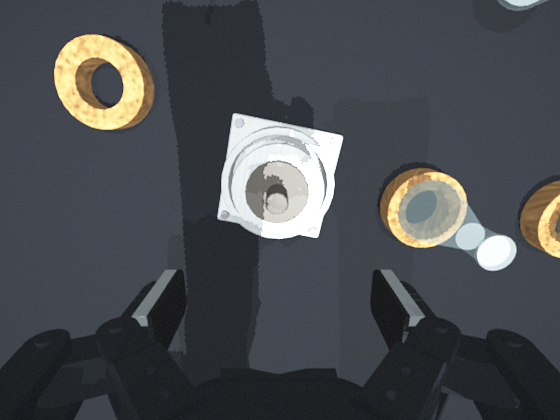

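The wrist picture shows the bung in the cradle at (278,200), and its measured centre agrees with the top camera to about 1 mm. I'll descend in two stages.

>>> send_rows --grip '[0,0,0,0,0]' --pt "20 2 -4" --pt "45 2 -4" --pt "70 2 -4" --pt "85 2 -4" --pt "85 2 -4" --twist '[0,0,0,0,0]'

```text
clock: 4.28
position: [0.4845, 0.0652, 0.1434]
ee_rot: [-0.7, -0.091, 0.703, -0.091]
ft_force: [0.5, 0.7, -0.2]
grip_width: 1.0
```

```bash
python3 go.py 486,72,86
```

```text
t 4.28 p [484.5  65.2 143.4] q7 -1.63 F [ 0.5  0.7 -0.2] w 1.000 tilt 0.005 yaw -75.2
486,72,86 -> [57.4 -6.2 -3.4]
```

>>> send_rows --grip '[0,0,0,0,0]' --pt "15 -2 -2" --pt "30 -4 -2" --pt "30 -4 -2" --pt "30 -4 -2" --pt "30 -4 -2" --twist '[0,0,0,0,0]'

```text
clock: 4.7
position: [0.4881, 0.07, 0.1177]
ee_rot: [0.702, 0.091, -0.701, 0.091]
ft_force: [-0.6, -0.6, 0.1]
grip_width: 1.003
```

```bash
python3 go.py 486,72,86
```

```text
t 4.70 p [488.1  70.  117.7] q7 -1.67 F [-0.6 -0.6  0.1] w 1.003 tilt 0.002 yaw -75.2
486,72,86 -> [31.7 -2.4  1.5]
```

>>> send_rows --grip '[0,0,0,0,0]' --pt "10 -2 1" --pt "20 -2 1" --pt "30 -2 1" --pt "30 -2 1" --pt "30 -2 1" --twist '[0,0,0,0,0]'

```text
clock: 5.12
position: [0.4852, 0.0717, 0.0855]
ee_rot: [-0.701, -0.091, 0.702, -0.091]
ft_force: [1.0, 0.2, 0.1]
grip_width: 1.001
```

>>> send_rows --grip '[120,200,255,255,255]' --pt "0 0 0" --pt "0 0 0" --pt "0 0 0" --pt "0 0 0" --pt "0 0 0" --twist '[0,0,0,0,0]' --newtons 40

```text
clock: 5.53
position: [0.486, 0.0717, 0.0865]
ee_rot: [0.701, 0.091, -0.701, 0.091]
ft_force: [0.5, 0.2, -0.2]
grip_width: 0.294
```

>>> send_rows --grip '[255,255,255,255,255]' --pt "0 0 0" --pt "0 0 0" --pt "0 0 0" --pt "0 0 0" --pt "0 0 0" --twist '[0,0,0,0,0]'

```text
clock: 5.95
position: [0.486, 0.0717, 0.0864]
ee_rot: [0.701, 0.091, -0.701, 0.091]
ft_force: [0.4, -0.6, 2.4]
grip_width: 0.219
```

```bash
python3 go.py 486,72,86
```

```text
t 5.95 p [486.   71.7  86.4] q7 -1.70 F [ 0.4 -0.6  2.4] w 0.219 tilt 0.000 yaw -75.2
486,72,86 -> [ 0.4 -0.3 -0.1]
```

>>> send_rows --grip '[255,255,255,255,255]' --pt "-10 0 0" --pt "-25 0 0" --pt "-40 0 0" --pt "-55 0 0" --pt "-60 0 0" --twist '[0,0,0,0,0]'

```text
clock: 6.37
position: [0.4868, 0.0721, 0.1487]
ee_rot: [0.702, 0.091, -0.7, 0.091]
ft_force: [1.2, 0.5, -0.5]
grip_width: 0.215
```

```bash
python3 go.py 536.7,271,146 536.7,271,48
```

```text
t 6.37 p [486.8  72.1 148.7] q7 -1.65 F [ 1.2  0.5 -0.5] w 0.215 tilt 0.003 yaw -75.2
536.7,271,146 -> [   2.9 -179.5  -99.2]
536.7,271,48 -> [ 100.9 -179.6  -99. ]
```

>>> send_rows --grip '[255,255,255,255,255]' --pt "0 -18 -10" --pt "0 -48 -26" --pt "0 -80 -44" --pt "0 -112 -62" --pt "0 -142 -78" --twist '[0,0,0,0,0]'

```text
clock: 6.78
position: [0.5251, 0.2306, 0.1461]
ee_rot: [-0.701, -0.091, 0.701, -0.091]
ft_force: [1.2, -1.0, -0.6]
grip_width: 0.222
```

>>> send_rows --grip '[255,255,255,255,255]' --pt "0 -22 -12" --pt "0 -34 -19" --pt "0 -38 -21" --pt "0 -38 -21" --pt "0 -38 -21" --twist '[0,0,0,0,0]'

```text
clock: 7.2
position: [0.5354, 0.2701, 0.146]
ee_rot: [-0.701, -0.091, 0.701, -0.091]
ft_force: [-0.2, -0.3, 0.7]
grip_width: 0.22
```

```bash
python3 - <<'E'
from h import *
im,d,K,T=cam('wrist','w2')
im,d,K,T=cam('side','s2')
E
python3 go.py 536.7,271,47
```

```text
t 7.30 p [535.7 269.4 146.2] q7 -2.08 F [ 0.7  0.1 -0.3] w 0.217 tilt 0.001 yaw -75.3
536.7,271,47 -> [99.2 -1.4 -1.4]
```

View pics/w2.png

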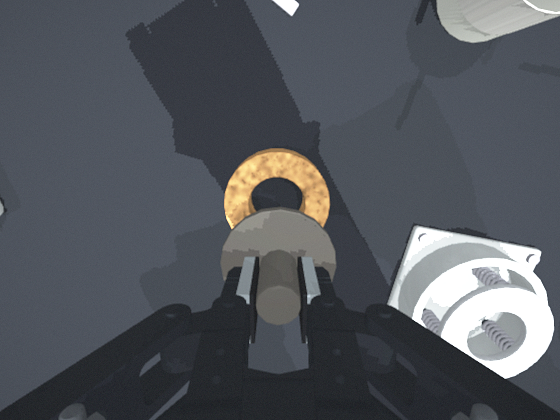

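The bung is held upright between the fingers and lines up with the cork hole at (277,198). I'll lower it now.

>>> send_rows --grip '[255,255,255,255,255]' --pt "15 -1 -1" --pt "35 -1 -1" --pt "55 -1 -1" --pt "75 -1 -1" --pt "85 -1 -1" --twist '[0,0,0,0,0]'

```text
clock: 7.72
position: [0.5356, 0.2701, 0.0591]
ee_rot: [-0.701, -0.09, 0.702, -0.091]
ft_force: [0.6, -0.2, -0.5]
grip_width: 0.223
```

>>> send_rows --grip '[255,255,255,255,255]' --pt "5 0 0" --pt "9 0 0" --pt "13 0 0" --pt "14 0 0" --pt "14 0 0" --twist '[0,0,0,0,0]'

```text
clock: 8.13
position: [0.5365, 0.2723, 0.0478]
ee_rot: [0.701, 0.091, -0.701, 0.091]
ft_force: [-0.2, 0.0, -0.7]
grip_width: 0.22
```

```bash
python3 go.py 536.7,271,46.4
```

```text
t 8.13 p [536.5 272.3  47.8] q7 -2.14 F [-0.2  0.  -0.7] w 0.220 tilt 0.001 yaw -75.2
536.7,271,46.4 -> [1.4 1.3 0.1]
```

>>> send_rows --grip '[255,255,150,60,0]' --pt "1 0 0" --pt "1 0 0" --pt "1 0 0" --pt "1 0 0" --pt "1 0 0" --twist '[0,0,0,0,0]'

```text
clock: 8.55
position: [0.5363, 0.2724, 0.0465]
ee_rot: [0.701, 0.091, -0.701, 0.091]
ft_force: [0.2, 0.0, 0.4]
grip_width: 0.632
```

>>> send_rows --grip '[0,0,0,0,0]' --pt "0 0 0" --pt "0 0 0" --pt "0 0 0" --pt "0 0 0" --pt "0 0 0" --twist '[0,0,0,0,0]'

```text
clock: 8.97
position: [0.5362, 0.2722, 0.0463]
ee_rot: [-0.701, -0.091, 0.701, -0.091]
ft_force: [0.4, -0.0, 0.1]
grip_width: 0.999
```

>>> send_rows --grip '[0,0,0,0,0]' --pt "-20 0 0" --pt "-55 0 0" --pt "-95 0 0" --pt "-135 0 0" --pt "-170 0 0" --twist '[0,0,0,0,0]'

```text
clock: 9.38
position: [0.5361, 0.2725, 0.219]
ee_rot: [0.702, 0.092, -0.701, 0.091]
ft_force: [0.7, 0.5, 0.2]
grip_width: 0.999
```

```bash
python3 - <<'E'
from h import *
im,d,K,T=cam('wrist','w3')
P=cloud(d,K,T)
for n,zl,zh,r in [('handle',.066,.09,.03),('flange',.03,.042,.04),('cork',.022,.032,.055)]:
    m=(np.hypot(P[...,0]-.5365,P[...,1]-.271)<r)&(P[...,2]>zl)&(P[...,2]<zh);q=P[m]
    if len(q)>5: print(n,len(q),cv2.minEnclosingCircle(q[:,:2].astype(np.float32)),q.mean(0),q[:,2].max())
E
python3 go.py 529,-271,217
```

```text
handle 359 ((0.536782443523407, 0.27216222882270813), 0.009933050721883774) [0.53752868 0.27246661 0.07342898] 0.07615206577366623
flange 3153 ((0.5365085601806641, 0.2710460424423218), 0.040042947977781296) [0.5391967  0.2717025  0.03440504] 0.04155690715462973
cork 2753 ((0.5382351279258728, 0.2718687653541565), 0.045073553919792175) [0.54383819 0.27233819 0.02998504] 0.03199940054696282
t 9.43 p [538.2 274.2 226.1] q7 -2.05 F [1.7 1.7 6.1] w 1.003 tilt 0.010 yaw -75.2
529,-271,217 -> [  6.7 524.7 148.6]
```

View pics/w3.png

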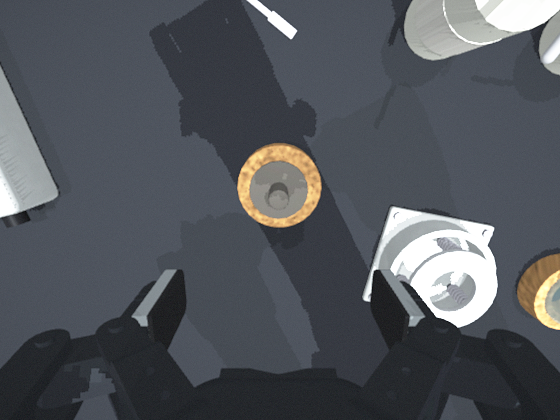

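The bung is parked: its handle is centred at (279,190) in the cork, with the top at 74 mm and the offset about 1 mm. On to the flask.

>>> send_rows --grip '[0,0,0,0,0]' --pt "0 25 7" --pt "0 62 17" --pt "0 100 28" --pt "0 138 39" --pt "0 176 50" --twist '[0,0,0,0,0]'

```text
clock: 9.85
position: [0.5325, 0.0876, 0.2161]
ee_rot: [0.701, 0.091, -0.701, 0.091]
ft_force: [0.5, 0.4, 0.2]
grip_width: 1.002
```

>>> send_rows --grip '[0,0,0,0,0]' --pt "0 38 11" --pt "0 76 22" --pt "0 114 33" --pt "0 152 44" --pt "0 190 55" --twist '[0,0,0,0,0]'

```text
clock: 10.27
position: [0.5279, -0.1103, 0.2163]
ee_rot: [0.701, 0.091, -0.701, 0.091]
ft_force: [1.5, 0.0, 0.3]
grip_width: 1.0
```

>>> send_rows --grip '[0,0,0,0,0]' --pt "0 38 10" --pt "0 76 20" --pt "0 110 28" --pt "0 135 36" --pt "0 150 40" --twist '[0,0,0,0,0]'

```text
clock: 10.68
position: [0.5269, -0.2676, 0.2157]
ee_rot: [-0.701, -0.09, 0.702, -0.09]
ft_force: [-0.7, 0.2, -0.5]
grip_width: 1.0
```

```bash
python3 go.py 529,-271,217
python3 - <<'E'
from h import *
im,d,K,T=cam('wrist','w4')
P=cloud(d,K,T)
for n,zl,zh,r in [('stopper',.13,.16,.03),('cork',.022,.032,.06)]:
    m=(np.hypot(P[...,0]-.529,P[...,1]+.271)<r)&(P[...,2]>zl)&(P[...,2]<zh);q=P[m]
    if len(q)>5: print(n,len(q),cv2.minEnclosingCircle(q[:,:2].astype(np.float32)),q.mean(0),q[:,2].max())
E
python3 go.py 529,-271,217
```

```text
t 10.68 p [ 526.9 -267.6  215.7] q7 -1.03 F [-0.7  0.2 -0.5] w 1.000 tilt 0.001 yaw -75.4
529,-271,217 -> [-1.3  3.8 -1.1]
stopper 1009 ((0.5304656624794006, -0.27237802743911743), 0.012947222217917442) [ 0.53153708 -0.27203126  0.14231039] 0.14478623640382926
cork 2143 ((0.5304261445999146, -0.27231675386428833), 0.04490372911095619) [ 0.54442812 -0.2678806   0.02995705] 0.0319852001013507
t 10.73 p [ 526.8 -269.3  215.6] q7 -1.03 F [-2.1 -2.7  0.2] w 1.002 tilt 0.002 yaw -75.5
529,-271,217 -> [-1.4  2.2 -1.7]
```

View pics/w4.png

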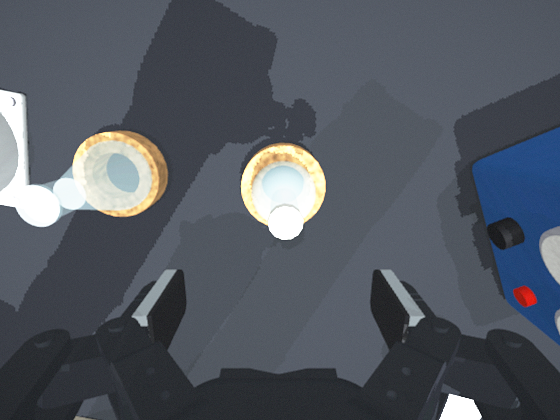

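The stopper at (286,221) is centred over the cork, with flask axis at about (0.530, -0.272). I'll centre over it, then descend.

>>> send_rows --grip '[0,0,0,0,0]' --pt "15 3 -2" --pt "35 3 -2" --pt "50 3 -2" --pt "55 3 -2" --pt "55 3 -2" --twist '[0,0,0,0,0]'

```text
clock: 11.15
position: [0.5304, -0.2647, 0.1601]
ee_rot: [-0.701, -0.092, 0.702, -0.091]
ft_force: [-0.4, 0.2, 0.5]
grip_width: 1.0
```

>>> send_rows --grip '[0,0,0,0,0]' --pt "0 0 0" --pt "0 0 0" --pt "0 0 0" --pt "0 0 0" --pt "0 0 0" --twist '[0,0,0,0,0]'

```text
clock: 11.57
position: [0.531, -0.2661, 0.1619]
ee_rot: [0.701, 0.091, -0.701, 0.091]
ft_force: [0.6, -0.4, 0.9]
grip_width: 0.999
```

```bash
python3 go.py 530,-272,91
```

```text
t 11.57 p [ 531.  -266.1  161.9] q7 -1.05 F [ 0.6 -0.4  0.9] w 0.999 tilt 0.001 yaw -75.2
530,-272,91 -> [70.9  5.4  2.5]
```

>>> send_rows --grip '[0,0,0,0,0]' --pt "15 5 2" --pt "35 5 2" --pt "55 5 2" --pt "68 5 2" --pt "71 5 2" --twist '[0,0,0,0,0]'

```text
clock: 11.98
position: [0.5289, -0.2709, 0.088]
ee_rot: [-0.7, -0.092, 0.702, -0.091]
ft_force: [-0.6, -0.5, -0.4]
grip_width: 1.0
```

>>> send_rows --grip '[0,0,0,0,0]' --pt "0 0 0" --pt "0 0 0" --pt "0 0 0" --pt "0 0 0" --pt "0 0 0" --twist '[0,0,0,0,0]'

```text
clock: 12.4
position: [0.5305, -0.2716, 0.0912]
ee_rot: [0.702, 0.091, -0.701, 0.092]
ft_force: [-0.4, 0.7, -0.6]
grip_width: 1.0
```

```bash
python3 go.py 530,-272,91
```

```text
t 12.40 p [ 530.5 -271.6   91.2] q7 -1.07 F [-0.4  0.7 -0.6] w 1.000 tilt 0.001 yaw -75.2
530,-272,91 -> [0.2 0.2 0.6]
```

Close gently.

>>> send_rows --grip '[80,140,180,220,255]' --pt "0 0 0" --pt "0 0 0" --pt "0 0 0" --pt "0 0 0" --pt "0 0 0" --twist '[0,0,0,0,0]' --newtons 50

```text
clock: 12.82
position: [0.5301, -0.2714, 0.0903]
ee_rot: [0.701, 0.091, -0.701, 0.091]
ft_force: [-0.4, -0.4, -0.0]
grip_width: 0.301
```

>>> send_rows --grip '[255,255,255,255,255]' --pt "0 0 0" --pt "0 0 0" --pt "0 0 0" --pt "0 0 0" --pt "0 0 0" --twist '[0,0,0,0,0]'

```text
clock: 13.23
position: [0.5302, -0.2716, 0.0904]
ee_rot: [0.701, 0.091, -0.701, 0.091]
ft_force: [0.9, -0.4, 0.7]
grip_width: 0.267
```

>>> send_rows --grip '[255,255,255,255,255]' --pt "-8 0 0" --pt "-22 0 0" --pt "-42 0 0" --pt "-65 0 0" --pt "-80 0 0" --twist '[0,0,0,0,0]'

```text
clock: 13.65
position: [0.5306, -0.2711, 0.1727]
ee_rot: [0.702, 0.091, -0.701, 0.092]
ft_force: [-0.4, -0.2, -0.9]
grip_width: 0.267
```

>>> send_rows --grip '[255,255,255,255,255]' --pt "-20 0 0" --pt "-40 0 0" --pt "-55 0 0" --pt "-60 0 0" --pt "-60 0 0" --twist '[0,0,0,0,0]'

```text
clock: 14.07
position: [0.5307, -0.2713, 0.2317]
ee_rot: [0.702, 0.091, -0.701, 0.092]
ft_force: [0.5, 0.1, -0.7]
grip_width: 0.271
```

```bash
python3 - <<'E'
from h import *
for n in ('side','wrist'): cam(n,n+'5')
a=cv2.imread('pics/side5.png')[120:320,180:400];cv2.imwrite('pics/side5c.png',cv2.resize(a,None,fx=3,fy=3))
E
python3 go.py 486,72,231
```

```text
t 14.17 p [ 529.7 -271.2  229.4] q7 -1.02 F [ 1.2 -0.6 -1.6] w 0.267 tilt 0.001 yaw -75.2
486,72,231 -> [  -1.4 -342.9  -45.6]
```

View pics/side5c.png

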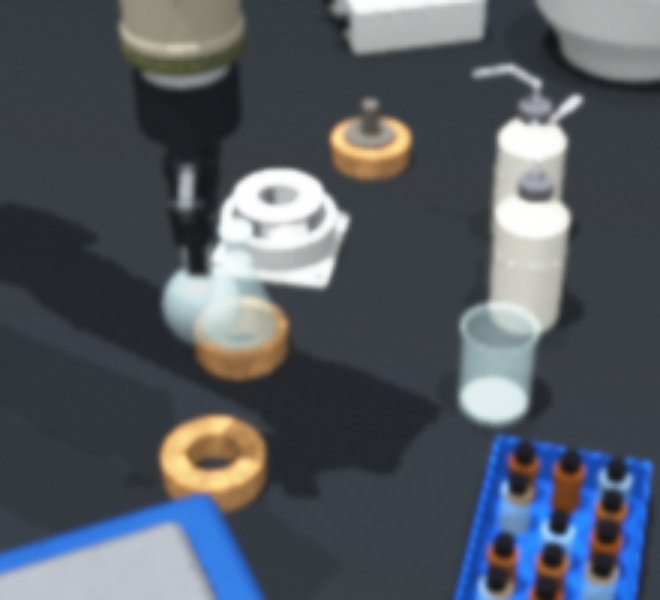

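View pics/wrist5.png

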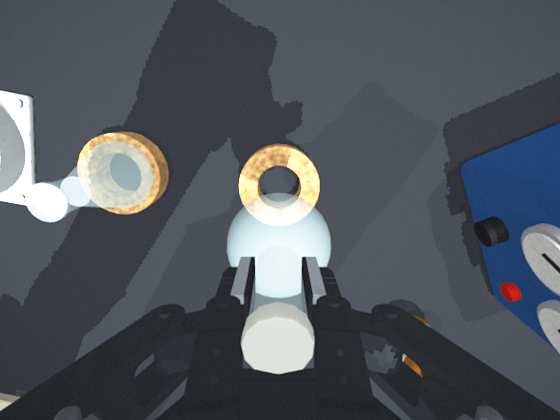

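The flask is held upright and clear of its cork, and the bung sits upright in the far cork. The conical flask's top is close to the transit path, so I'll raise another 40 mm on the way.

>>> send_rows --grip '[255,255,255,255,255]' --pt "-15 -10 -1" --pt "-28 -30 -4" --pt "-38 -58 -8" --pt "-40 -90 -12" --pt "-40 -122 -16" --twist '[0,0,0,0,0]'

```text
clock: 14.58
position: [0.5139, -0.1482, 0.2697]
ee_rot: [-0.701, -0.091, 0.701, -0.091]
ft_force: [0.9, 0.7, -0.7]
grip_width: 0.269
```

>>> send_rows --grip '[255,255,255,255,255]' --pt "0 -34 -5" --pt "0 -68 -9" --pt "0 -102 -14" --pt "0 -136 -18" --pt "0 -168 -23" --twist '[0,0,0,0,0]'

```text
clock: 15.0
position: [0.4923, 0.0207, 0.2691]
ee_rot: [-0.701, -0.091, 0.702, -0.091]
ft_force: [0.5, -1.2, -1.0]
grip_width: 0.271
```

>>> send_rows --grip '[255,255,255,255,255]' --pt "0 -24 -3" --pt "0 -42 -6" --pt "0 -50 -7" --pt "0 -52 -7" --pt "0 -52 -7" --twist '[0,0,0,0,0]'

```text
clock: 15.42
position: [0.4869, 0.0705, 0.2696]
ee_rot: [-0.701, -0.091, 0.702, -0.091]
ft_force: [0.3, -0.5, -0.5]
grip_width: 0.271
```

>>> send_rows --grip '[255,255,255,255,255]' --pt "15 0 0" --pt "40 0 0" --pt "65 0 0" --pt "80 0 0" --pt "85 0 0" --twist '[0,0,0,0,0]'

```text
clock: 15.83
position: [0.4859, 0.0687, 0.1824]
ee_rot: [-0.7, -0.09, 0.703, -0.09]
ft_force: [0.4, -0.8, -0.4]
grip_width: 0.268
```

```bash
python3 go.py 486,72,131;  python3 - <<'E'
from h import *
im,d,K,T=cam('wrist','w6')
P=cloud(d,K,T)
for n,zl,zh,r in [('ring',.064,.073,.055),('collar',.04,.052,.07)]:
    m=(np.hypot(P[...,0]-.4855,P[...,1]-.072)<r)&(P[...,2]>zl)&(P[...,2]<zh);q=P[m]
    if len(q)>5: print(n,len(q),cv2.minEnclosingCircle(q[:,:2].astype(np.float32)),q.mean(0))
E
python3 go.py 486,72,131
```

```text
t 15.83 p [485.9  68.7 182.4] q7 -1.62 F [ 0.4 -0.8 -0.4] w 0.268 tilt 0.004 yaw -75.3
486,72,131 -> [51.4 -3.1 -1.2]
ring 3863 ((0.48679256439208984, 0.07175014913082123), 0.0459275096654892) [0.50679681 0.07883929 0.07003585]
collar 2418 ((0.4880214035511017, 0.07223884016275406), 0.059991639107465744) [0.51052619 0.07888395 0.04577611]
t 15.88 p [486.2  69.1 183. ] q7 -1.62 F [-1.3  0.1 -0.8] w 0.268 tilt 0.004 yaw -75.3
486,72,131 -> [52.  -2.8 -0.8]
```

View pics/w6.png

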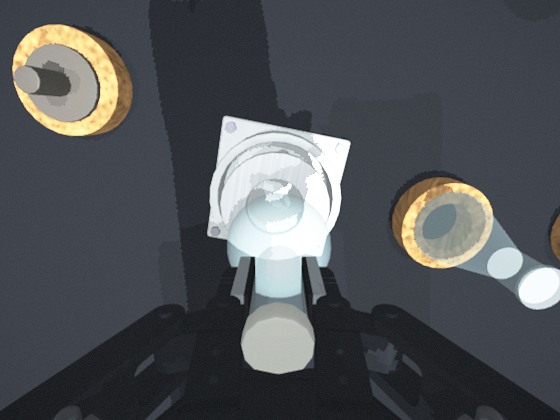

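The flask's bulb at (278,225) is above the cradle ring. I'll lower to just above seating and settle there.

>>> send_rows --grip '[255,255,255,255,255]' --pt "10 -2 0" --pt "25 -2 0" --pt "38 -2 0" --pt "40 -2 0" --pt "40 -2 0" --twist '[0,0,0,0,0]'

```text
clock: 16.3
position: [0.4866, 0.0727, 0.1453]
ee_rot: [-0.701, -0.091, 0.701, -0.091]
ft_force: [-0.0, 0.2, -1.1]
grip_width: 0.268
```

>>> send_rows --grip '[255,255,255,255,255]' --pt "0 0 0" --pt "0 0 0" --pt "0 0 0" --pt "0 0 0" --pt "0 0 0" --twist '[0,0,0,0,0]'

```text
clock: 16.72
position: [0.4867, 0.0729, 0.1457]
ee_rot: [0.701, 0.091, -0.701, 0.091]
ft_force: [0.5, 0.5, -0.7]
grip_width: 0.271
```

```bash
python3 go.py 486.2,72,130.4
```

```text
t 16.72 p [486.7  72.9 145.7] q7 -1.66 F [ 0.5  0.5 -0.7] w 0.271 tilt 0.001 yaw -75.2
486.2,72,130.4 -> [15.3  0.7  0.8]
```

>>> send_rows --grip '[255,255,255,255,255]' --pt "4 1 1" --pt "8 1 1" --pt "12 1 1" --pt "15 1 1" --pt "17 1 1" --twist '[0,0,0,0,0]' --newtons 60

```text
clock: 17.13
position: [0.4861, 0.0719, 0.1281]
ee_rot: [0.701, 0.091, -0.701, 0.091]
ft_force: [1.2, 0.3, 2.9]
grip_width: 0.262
```

>>> send_rows --grip '[255,255,255,255,255]' --pt "2 0 0" --pt "4 0 0" --pt "6 0 0" --pt "6 0 0" --pt "6 0 0" --twist '[0,0,0,0,0]'

```text
clock: 17.55
position: [0.4862, 0.0719, 0.1226]
ee_rot: [0.702, 0.091, -0.701, 0.091]
ft_force: [0.9, 1.2, 4.4]
grip_width: 0.266
```

```bash
python3 go.py 486.2,72,106.4
```

```text
t 17.55 p [486.2  71.9 122.6] q7 -1.68 F [0.9 1.2 4.4] w 0.266 tilt 0.001 yaw -75.2
486.2,72,106.4 -> [16.2 -0.1 -0. ]
```

The force (about 4.4 N at 8 mm, after the flask's weight) matches the springs. I'll keep pressing.

>>> send_rows --grip '[255,255,255,255,255]' --pt "3 0 0" --pt "6 0 0" --pt "9 0 0" --pt "12 0 0" --pt "14 0 0" --twist '[0,0,0,0,0]'

```text
clock: 17.97
position: [0.4864, 0.072, 0.1088]
ee_rot: [0.702, 0.091, -0.701, 0.091]
ft_force: [0.5, 1.1, 9.6]
grip_width: 0.263
```

>>> send_rows --grip '[255,255,255,255,255]' --pt "1 0 0" --pt "2 0 0" --pt "3 0 0" --pt "3 0 0" --pt "3 0 0" --twist '[0,0,0,0,0]'

```text
clock: 18.38
position: [0.4865, 0.0721, 0.1062]
ee_rot: [0.702, 0.091, -0.701, 0.091]
ft_force: [-0.2, 1.3, 11.0]
grip_width: 0.265
```

```bash
python3 go.py 486.2,72,106.4
python3 - <<'E'
from h import *
np.set_printoptions(precision=4,suppress=True)
for n in ('top','side','wrist'):
    im,d,K,T=cam(n,n+'7')
    P=cloud(d,K,T)
    if n=='wrist':
      r=np.hypot(P[...,0]-.4862,P[...,1]-.072)
      for a,b in [(.035,.045),(.053,.059)]:
        q=P[(r>a)&(r<b)&(P[...,2]>.03)&(P[...,2]<.085)];print(n,len(q),np.percentile(q[:,2],[10,50,90]))
a=cv2.imread('pics/side7.png')[140:240,220:340];cv2.imwrite('pics/side7c.png',cv2.resize(a,None,fx=6,fy=6))
E
python3 go.py
```

```text
t 18.38 p [486.5  72.1 106.2] q7 -1.69 F [-0.2  1.3 11. ] w 0.265 tilt 0.002 yaw -75.2
486.2,72,106.4 -> [-0.2 -0.   0.3]
wrist 3528 [0.0456 0.0464 0.0472]
wrist 3336 [0.0453 0.0461 0.0469]
t 18.53 p [486.5  72.1 106.2] q7 -1.69 F [ 0.9  2.  10.7] w 0.270 tilt 0.002 yaw -75.2
```

View pics/side7c.png

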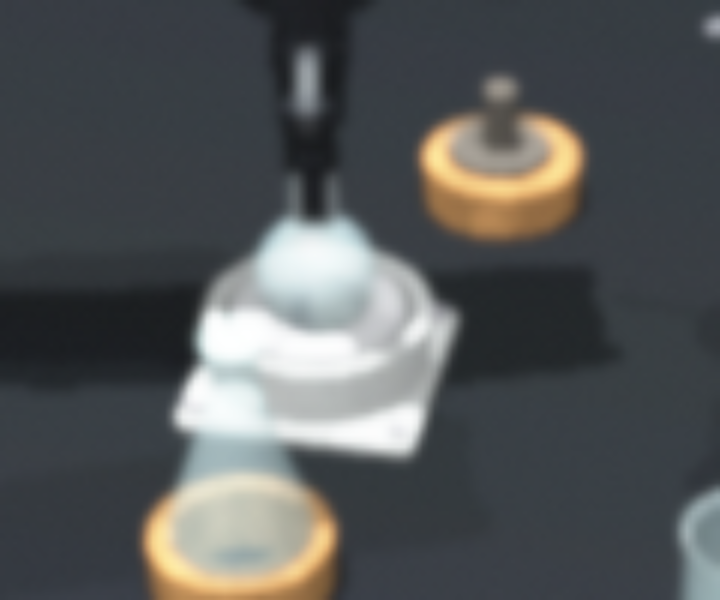

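View pics/wrist7.png

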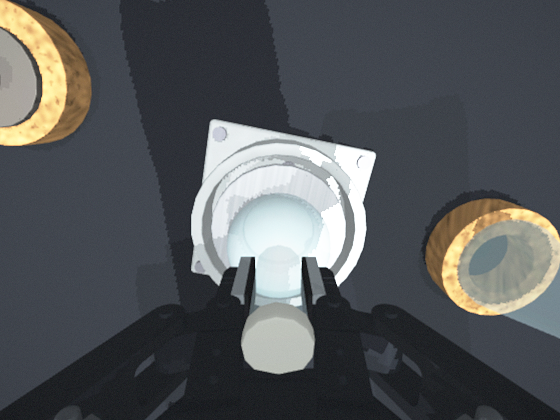

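Ring top measures 46.4 mm against 46.1 mm for the collar, so it's flush. The flask is centred and upright, with about 11 N at the wrist. Handing in.

```bash
python3 -c "
from h import *
print(manip.hand_in())"; python3 go.py
```

```text
the job is handed in; nothing more can be done
None
the job is handed in; nothing more can be done
```

The job is handed in, with the flask held pressed down in the cradle. I got no verdict back.

- **Bung:** I lifted it out of the cradle and parked it in the empty cork ring. The wrist camera put it about 1 mm off the cork's centre, with its handle top at 74 mm (expected value). It still looked upright in the last side picture.
- **Flask:** I lifted it clear of its cork upright, carried it over the conical flask, and seated and pressed it in the cradle. I did not measure its tilt directly; the tool was within 0.002 rad of vertical and the flask looks upright in the pictures.
- **Ring:** Its top measured 46.4 mm against 46.1 mm for the collar, so it is flush within measuring error. The flask is within about 1 mm of the ring's centre.
- **Force:** The upward force at the wrist was about 11 N, matching the springs at the stop. I used about 18.5 s of the 59 s.

None of my checks failed. The wrist and top cameras differed by 1–2 mm, which is within calibration. I did not measure the bystanders again at the end; there were no unexpected forces, and nothing looked moved in the pictures.

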